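Clip the screw box lid shut all round

TASK

The lid of the plastic screw box lies in place, but its four hinged clip wings, one on each side, still stand up. Press each wing down with the fingertips until it snaps shut, flush with the lid, in any order, with firm but gentle pressure, not blows. Leave the box standing where it is, without gripping, lifting or shoving it, and do not disturb the roller, bolt and tape roll beside it.

Things in the scene. Friction and masses are not known exactly. Their poses are not given: they have to be found in the camera images.
- lid_centre (a point): Centre of the lid's top face on the screw box: closed rectangular plastic box, dark grey tub, light grey lid, loose on the table, about 3.4 kg (full of screws); lid 136 mm along x, 172 mm along y, top 60 mm above the table. Axes are the box's: x away from the robot at yaw 0, y left, z up. The lid's middle and four corners already sit flat; between the corners each side has a hinged clip wing.
- wing_front (a joint): Clip wing on the -x (nearest the robot) side of the box: light grey flap 108 mm long, 30 mm wide from its inner hinge line to the outer edge, 4 mm thick, 14 mm lip. Angle in rad: 0 = up, outer edge 9 mm above the lid; 0.30 = shut, flush, hard stop. Pressed down at the press point it resists with about 10 N at most, springs back if let go before 0.15, past that snaps shut by itself and stays.
- press_front (a point): Press point of that wing (-x (nearest the robot) side): on its top face, mid-length, 24 mm outward from the hinge line and 6 mm inside the outer edge; it moves with the wing, about 67 mm above the table when up and 60 mm when shut, then 62 mm from lid_centre.
- wing_back (a joint): Clip wing on the +x (far side) side of the box: light grey flap 108 mm long, 30 mm wide from its inner hinge line to the outer edge, 4 mm thick, 14 mm lip. Angle in rad: 0 = up, outer edge 9 mm above the lid; 0.30 = shut, flush, hard stop. Pressed down at the press point it resists with about 10 N at most, springs back if let go before 0.15, past that snaps shut by itself and stays.
- press_back (a point): Press point of that wing (+x (far side) side): on its top face, mid-length, 24 mm outward from the hinge line and 6 mm inside the outer edge; it moves with the wing, about 67 mm above the table when up and 60 mm when shut, then 62 mm from lid_centre.
- wing_left (a joint): Clip wing on the +y side of the box: light grey flap 72 mm long, 30 mm wide from its inner hinge line to the outer edge, 4 mm thick, 14 mm lip. Angle in rad: 0 = up, outer edge 9 mm above the lid; 0.30 = shut, flush, hard stop. Pressed down at the press point it resists with about 10 N at most, springs back if let go before 0.15, past that snaps shut by itself and stays.
- press_left (a point): Press point of that wing (+y side): on its top face, mid-length, 24 mm outward from the hinge line and 6 mm inside the outer edge; it moves with the wing, about 67 mm above the table when up and 60 mm when shut, then 80 mm from lid_centre.
- wing_right (a joint): Clip wing on the -y side of the box: light grey flap 72 mm long, 30 mm wide from its inner hinge line to the outer edge, 4 mm thick, 14 mm lip. Angle in rad: 0 = up, outer edge 9 mm above the lid; 0.30 = shut, flush, hard stop. Pressed down at the press point it resists with about 10 N at most, springs back if let go before 0.15, past that snaps shut by itself and stays.
- press_right (a point): Press point of that wing (-y side): on its top face, mid-length, 24 mm outward from the hinge line and 6 mm inside the outer edge; it moves with the wing, about 67 mm above the table when up and 60 mm when shut, then 80 mm from lid_centre.
- roller_mid (a point): Centre of a loose dark waisted guide roller, 52 mm diameter, 52 mm tall, standing by the +y side of the box. Bystander.
- bolt_mid (a point): Centre of a loose rusty hex bolt, 27 mm across the head, 75 mm tall, standing on its head by the +y side of the box. Bystander.
- tape_mid (a point): Centre of a loose grey tape roll, 70 mm diameter, 46 mm tall, lying flat by the -y side of the box. Bystander.

How it is judged:
By the outcome, as a careful person would: the job done as asked, in the order asked, and still so for the second after the job is handed in, with the robot touching nothing.
It also fails if it takes over 45 s, if anything falls off the work surface, if the arm or the gripper's body presses on something with over 40 N, if the wrist force passes 120 N, or if a joint passes its speed limit or range.

ROBOT

A 7-joint arm with a two-finger parallel gripper is mounted at the origin on a cart in front of the work surface, level with it; the furniture and walls round the work are solid. World frame = base frame: x ahead of the robot, y to its left, z up, the work surface at z = 0. Lengths are in m, angles in rad, forces in N, time in s.
With the tool pointing down it reaches from about 0.425 to 0.925 m from the base axis. Payload 6.8 kg.
Tool frame: the origin (TCP) lies on the centre line of the jaws, within the pads' length; the fingertips stand 17 mm ahead of it and the grasp point (between the pads) lies 2 mm behind it; z points along the fingers, y is the line along which they close (so a half turn about z gives the same grasp; the last joint's range is limited). The gripper opens to 88 mm and grips with 3 to 60 N. Pads are 20 mm wide; open, the fingers measure 115 mm over their backs; the gripper's body (75 mm by 178 mm) begins 61 mm behind the grasp point.
Start: joints at [1.217, 0.477, 0.022, 1.555, -0.011, 1.109, -0.083], TCP at [0.164, -0.655, 0.209] pointing down, gripper open.
Joint ranges: [-2.96, 2.96], [-0.34, 2.1], [-1.41, 1.46], [0.24, 2.44], [-1.37, 4.51], [0.17, 1.92], [-2.96, 2.96]. Speed limits (rad/s): [2.39, 2.39, 3.14, 3.14, 3.14, 3.14, 3.14].

INTERFACE

Orientations are given as a unit quaternion [x, y, z, w].
In Python, from bench import arm gives the robot as it stands.
- The arm moves only by the tool arm_command, never from a script. Its argument "increments" is one flat list of numbers, 6 for each row, row after row: the shift along the tool's x, y, z in mm, then the turn, a rotation vector about the tool's x, y, z in rad. In form: [dx, dy, dz, wx, wy, wz, dx, dy, dz, wx, wy, wz, ...]. A call has 1 to 20 rows; each row is the pose to reach, as a shift and turn from the pose commanded when the call began, along the tool's axes at that moment; what a row does not reach only later rows make up. A row lasts 1/12 s, in which the tool goes at most 41.7 mm and 7.16 degrees, less where a joint would pass 70% of its speed; a pose out of reach is approached as far as the arm can. A call with a gripper value outside its range is refused whole. "hand" is the opening, from 0 (shut) to 1 (fully open), set as the call begins (left out, the last holds). The fingers move at their own pace and stop on an object; "force" is the grip in N (left out, the last holds). Time passes only in rows, so rows that repeat a pose let the fingers close. It gives the time, the measured TCP pose, the force, the opening and the grip force at its end, in the units of the state.
- arm.sense(): the state, without advancing time (a new reading comes with each control period).
- arm.read_camera(name): name is "scene" or "top" or "wrist"; returns a dict with "pixels" (384x512x3 uint8, red, green, blue), "z_map" (384x512 float32, m along the optical axis (not along the pixel's ray), 0 where there is no reading), "K" (3x3 intrinsics, pixels), "camera_from_world" (4x4, takes a point from world to camera coordinates); the wrist camera has in their place "hand_eye" (4x4, takes a point from camera to tool coordinates, whose origin is the TCP and whose axes are the flange's). Camera axes: x right, y up, looking along -z (the intrinsics and any distortion apply to the point x, -y, -z); pixel columns grow to the right and rows downward; lengths in m; the calibration is good to about 2 mm. A picture is of the moment at which its call begins: read the wrist's pose just before it.
- arm.finish_job(): hands the job in; it is judged then, once.
Trained networks look in a picture, given as the dict that the camera call returned (one of the last four; its "shot" number tells which), for a name from the list of things; names that differ only in an ending like _2 or _b are one class to them, and where a whole thing is asked for, a point or a joint stands for the part that bears it (a point fixed in the world has none). Each returns a list of dicts, best first, with "score" (0 to 1); they miss things now and then, are a little off and sometimes report something else, mostly with a low value. They report only what shows in the picture. A call takes as long as a camera call.
- arm.outline_of(picture, query): "mask" (384x512 bool, what is visible of it).
- arm.place_of(picture, query): "point" ([x, y, z] in m, in world coordinates, good to about 4 mm: a listed point, or the origin of a listed thing).
The state is a dict: "clock": time; "joint_positions": joint angles; "qd": joint speeds; "effort": joint torques, N m; "tcp_pos": TCP position; "orientation": TCP orientation; "contact_force": force on the tool from outside, world axes, zero at the start; "torque": the same for the moment, N m; "finger_gap": finger opening in m; "grip_force": force on a finger pad.
Only numpy, scipy, OpenCV 4.12 (cv2) and the standard library are available. Lean on these libraries where they do the work, as an engineer would, in place of code of your own. Each camera call takes 0.05 s, during which the arm holds its last target. There are 200 camera calls.

## Working session

There is one attempt and no reset: what is moved stays moved. The work goes in short steps, Python scripts to look and compute and a tool call to move; the robot and the scene stay as the last step left them, time stands still between calls to the robot, and variables do not carry over. Pictures are saved under pics/ and viewed, at most 10 in all, crops included, and the job is handed in when it is done.

Besides the shell and the picture viewer there is one more tool, called after "Call:" by a JSON object that holds its "name" and its "arguments". arm_command: Moves the arm, as the interface text tells. Its arguments: {"type":"object","properties":{"increments":{"type":"array","items":{"type":"number"}},"hand":{"type":"number"},"force":{"type":"number"}},"required":["increments"]}

```bash
mkdir -p pics; cat > h.py <<'E'
import numpy as np,cv2
from bench import arm
def save(p,n): cv2.imwrite('pics/'+n,cv2.cvtColor(p['pixels'],cv2.COLOR_RGB2BGR))
def cloud(p):
    K=p['K'];z=p['z_map'].astype(float);v,u=np.mgrid[:384,:512]
    c=np.stack([(u-K[0,2])/K[0,0]*z,-(v-K[1,2])/K[1,1]*z,-z,np.ones_like(z)],-1)
    return (c@np.linalg.inv(p['camera_from_world']).T)[...,:3]
E
python3 - <<'E'
from h import *
np.set_printoptions(precision=4,suppress=True)
s=arm.sense();print(s['clock'],s['tcp_pos'],s['orientation'],s['contact_force'],s['finger_gap'])
for c in('top','scene'):
    p=arm.read_camera(c);save(p,c+'0.png')
    for n in ['lid_centre','press_front','press_back','press_left','press_right','roller_mid','bolt_mid','tape_mid']:
        print(c,n,[(np.round(d['point'],4),round(d['score'],2)) for d in arm.place_of(p,n)[:2]])
    if c=='top':
        W=cloud(p);m=arm.outline_of(p,'lid_centre')[0]['mask']&(p['z_map']>0)
        w=W[m];print(m.sum(),np.percentile(w,[1,50,99],axis=0))
        g=w[(w[:,2]>.05)&(w[:,2]<.09)];print(len(g),cv2.minAreaRect((g[:,:2]*1000).astype(np.float32)))
E
```

```text
0.0 [ 0.1641 -0.6541  0.2082] [ 0.9925  0.1226 -0.0002 -0.0009] [0.6547 0.0018 0.3919] 0.08747991313700458
top lid_centre [(array([ 0.557 , -0.0806,  0.0614]), 0.92)]
top press_front [(array([ 0.497 , -0.0641,  0.0644]), 0.58)]
top press_back [(array([ 0.6159, -0.0958,  0.0668]), 0.74)]
top press_left [(array([ 0.5759, -0.0059,  0.0684]), 0.98)]
top press_right [(array([ 0.533 , -0.1543,  0.0653]), 0.62)]
top roller_mid [(array([0.6502, 0.0456, 0.0277]), 0.67)]
top bolt_mid [(array([0.567 , 0.0734, 0.0373]), 0.64)]
top tape_mid [(array([ 0.4991, -0.2214,  0.0231]), 0.76)]
4321 [[ 0.4768 -0.1693  0.0031]
 [ 0.5557 -0.0779  0.0607]
 [ 0.6348  0.013   0.0697]]
4275 ((556.5782470703125, -78.52207946777344), (175.34629821777344, 139.9187469482422), 73.22286987304688)
scene lid_centre [(array([ 0.5576, -0.0805,  0.0602]), 0.72)]
scene press_front [(array([ 0.4996, -0.0632,  0.07  ]), 0.91)]
scene press_back [(array([ 0.6128, -0.0965,  0.0661]), 0.65)]
scene press_left [(array([ 0.5769, -0.0074,  0.0661]), 0.85)]
scene press_right []
scene roller_mid [(array([0.6445, 0.0442, 0.0229]), 0.77)]
scene bolt_mid [(array([0.5661, 0.0709, 0.038 ]), 0.58)]
scene tape_mid [(array([ 0.4965, -0.2208,  0.0233]), 0.69)]
```

View pics/top0.png

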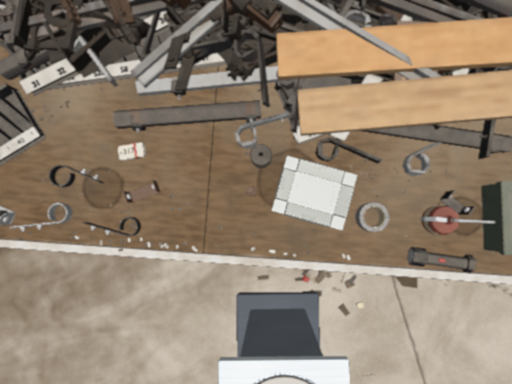

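View pics/scene0.png

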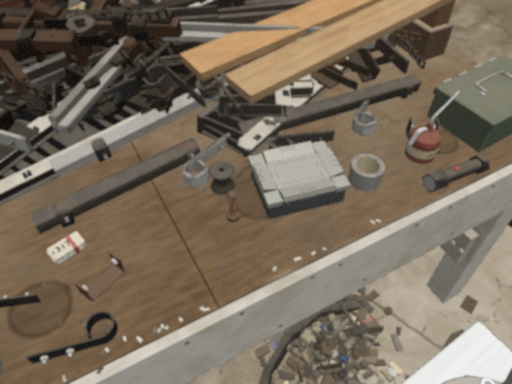

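Top view: the box is at about (315,191), turned about -16°, with the roller at (260,154) and the tape at (373,216). In the scene view the bolt is at (232,205). The network points agree with both pictures and the given sizes. Next I'll check obstacle heights on the route.

```bash
python3 - <<'E'
from h import *
p=arm.read_camera('top');W=cloud(p);W=W[p['z_map']>0]
print('cols y from -0.7 to .3 step .1; rows x; max z mm')
for x in np.arange(.2,1.0,.1):
    r=[]
    for y in np.arange(-.7,.3,.1):
        m=(abs(W[:,0]-x)<.05)&(abs(W[:,1]-y)<.05); r.append(int(W[m,2].max()*1000) if m.any() else None)
    print(round(x,2),r)
# tool yaw & vector to start hover over front wing
s=arm.sense();from scipy.spatial.transform import Rotation as R
T=R.from_quat(s['orientation']);yaw=np.radians(-16.3)
B=R.from_matrix(np.array([[np.cos(yaw),np.sin(yaw),0],[np.sin(yaw),-np.cos(yaw),0],[0,0,-1]]).T)
c=np.array([.5568,-.0795,0]);bx=np.array([np.cos(yaw),np.sin(yaw),0])
t=c-.062*bx+[0,0,.130]
print(t,T.inv().apply(t-s['tcp_pos'])*1000,(T.inv()*B).as_rotvec())
E
```

```text
cols y from -0.7 to .3 step .1; rows x; max z mm
0.2 [-788, -787, -788, -787, -777, -1, 1, 0, 1, -2]
0.3 [None, 1, 4, 2, 1, -759, -776, -789, -792, -789]
0.4 [None, 2, 91, 41, 43, 4, 5, 4, 5, 5]
0.5 [None, None, 92, 156, 83, 71, 71, 71, 4, 5]
0.6 [None, 37, 92, 159, 32, 69, 71, 72, 78, 6]
0.7 [None, 41, 214, 216, 211, 206, 200, 195, 54, 45]
0.8 [None, None, 218, 217, 213, 213, 202, 198, 173, 249]
0.9 [None, None, 217, 217, 213, 215, 220, 302, 291, 272]
[ 0.49729207 -0.06209866  0.13      ] [ 467.21565228 -493.79066666   79.16668132] [ 3.01166724e-05 -1.66786935e-05  5.30284534e-01]
```

```bash
python3 - <<'E'
from h import *
for c in('top','scene'):
    p=arm.read_camera(c);W=cloud(p);W=W[p['z_map']>0]
    for y in np.arange(-.35,.15,.05):
        m=(abs(W[:,1]-y)<.025)&(W[:,0]<.95)&(W[:,0]>.3)
        print(c,round(y,2),[(h,round(W[m&(W[:,2]>h),0].min(),3)) for h in(.1,.14,.18) if (m&(W[:,2]>h)).any()])
E
```

```text
top -0.35 [(0.1, np.float64(0.682)), (0.14, np.float64(0.682)), (0.18, np.float64(0.682))]
top -0.3 [(0.1, np.float64(0.68)), (0.14, np.float64(0.68)), (0.18, np.float64(0.68))]
top -0.25 [(0.1, np.float64(0.677)), (0.14, np.float64(0.677)), (0.18, np.float64(0.677))]
top -0.2 [(0.1, np.float64(0.675)), (0.14, np.float64(0.675)), (0.18, np.float64(0.675))]
top -0.15 [(0.1, np.float64(0.667)), (0.14, np.float64(0.672)), (0.18, np.float64(0.672))]
top -0.1 [(0.1, np.float64(0.669)), (0.14, np.float64(0.669)), (0.18, np.float64(0.669))]
top -0.05 [(0.1, np.float64(0.667)), (0.14, np.float64(0.667)), (0.18, np.float64(0.667))]
top -0.0 [(0.1, np.float64(0.683)), (0.14, np.float64(0.683)), (0.18, np.float64(0.786))]
top 0.05 [(0.1, np.float64(0.735)), (0.14, np.float64(0.735)), (0.18, np.float64(0.739))]
top 0.1 [(0.1, np.float64(0.805)), (0.14, np.float64(0.808)), (0.18, np.float64(0.88))]
scene -0.35 [(0.1, np.float64(0.68)), (0.14, np.float64(0.68)), (0.18, np.float64(0.68))]
scene -0.3 [(0.1, np.float64(0.678)), (0.14, np.float64(0.678)), (0.18, np.float64(0.678))]
scene -0.25 [(0.1, np.float64(0.675)), (0.14, np.float64(0.675)), (0.18, np.float64(0.675))]
scene -0.2 [(0.1, np.float64(0.672)), (0.14, np.float64(0.672)), (0.18, np.float64(0.672))]
scene -0.15 [(0.1, np.float64(0.665)), (0.14, np.float64(0.669)), (0.18, np.float64(0.669))]
scene -0.1 [(0.1, np.float64(0.666)), (0.14, np.float64(0.666)), (0.18, np.float64(0.666))]
scene -0.05 [(0.1, np.float64(0.664)), (0.14, np.float64(0.664)), (0.18, np.float64(0.664))]
scene -0.0 [(0.1, np.float64(0.682)), (0.14, np.float64(0.682)), (0.18, np.float64(0.784))]
scene 0.05 [(0.1, np.float64(0.734)), (0.14, np.float64(0.734)), (0.18, np.float64(0.74))]
scene 0.1 [(0.1, np.float64(0.803)), (0.14, np.float64(0.806)), (0.18, np.float64(0.877))]
```

Call:
{"name": "arm_command", "arguments": {"increments": [467, -494, 0, 0, 0, 0.246, 467, -494, 0, 0, 0, 0.246, 467, -494, 0, 0, 0, 0.246, 467, -494, 0, 0, 0, 0.246, 467, -494, 0, 0, 0, 0.246, 467, -494, 0, 0, 0, 0.246, 467, -494, 0, 0, 0, 0.246, 467, -494, 0, 0, 0, 0.246, 467, -494, 0, 0, 0, 0.246, 467, -494, 0, 0, 0, 0.246, 467, -494, 0, 0, 0, 0.246, 467, -494, 0, 0, 0, 0.246, 467, -494, 0, 0, 0, 0.246, 467, -494, 0, 0, 0, 0.246, 467, -494, 0, 0, 0, 0.246, 467, -494, 0, 0, 0, 0.246, 467, -494, 0, 0, 0, 0.246, 467, -494, 0, 0, 0, 0.246, 467, -494, 0, 0, 0, 0.246, 467, -494, 0, 0, 0, 0.246], "hand": 0}}

```text
clock: 2.77
tcp_pos: [0.4963, -0.0635, 0.209]
orientation: [1.0, -0.001, -0.0, 0.0]
contact_force: [0.7, -0.0, -1.5]
finger_gap: 0.0002
grip_force: 0.0
```

Call:
{"name": "arm_command", "arguments": {"increments": [1, -1, 40, 0, 0, 0, 1, -1, 75, 0, 0, 0, 1, -1, 100, 0, 0, 0, 1, -1, 112, 0, 0, 0, 1, -1, 117, 0, 0, 0, 1, -1, 119, 0, 0, 0, 1, -1, 121, 0, 0, 0, 1, -1, 123, 0, 0, 0, 1, -1, 125, 0, 0, 0, 1, -1, 127, 0, 0, 0, 1, -1, 129, 0, 0, 0, 1, -1, 130, 0, 0, 0, 1, -1, 130, 0, 0, 0]}}

```text
clock: 3.85
tcp_pos: [0.498, -0.0609, 0.0791]
orientation: [1.0, -0.0, -0.0, 0.0]
contact_force: [0.2, -0.0, 0.1]
finger_gap: 0.0008
grip_force: 0.0
```

```bash
python3 - <<'E'
from h import *
p=arm.read_camera('top');save(p,'t1.png');W=cloud(p)
yaw=np.radians(-16.3);c=np.array([.5568,-.0795]);R=np.array([[np.cos(yaw),np.sin(yaw)],[-np.sin(yaw),np.cos(yaw)]])
q=(W[...,:2]-c)@R.T
for n,x,y in[('f',-.063,.035),('f',-.063,-.035),('b',.063,0),('l',0,.082),('r',0,-.082),('c',0,0)]:
    m=(np.abs(q-[x,y])<.012).all(-1)&(W[...,2]<.08)&(W[...,2]>.04);print(n,x,y,np.percentile(W[m,2],[20,50,80]).round(4) if m.any() else None)
E
```

```text
f -0.063 0.035 [0.0608 0.0661 0.068 ]
f -0.063 -0.035 None
b 0.063 0 [0.0639 0.0662 0.0681]
l 0 0.082 [0.0631 0.0661 0.0679]
r 0 -0.082 None
c 0 0 [0.0588 0.0594 0.0599]
```

Call:
{"name": "arm_command", "arguments": {"increments": [0, 0, -40, 0, 0, 0, 0, 0, -80, 0, 0, 0, 0, 0, -90, 0, 0, 0]}}

```text
clock: 4.15
tcp_pos: [0.5011, -0.0607, 0.1744]
orientation: [1.0, -0.0, 0.004, 0.0]
contact_force: [0.7, -0.5, -0.6]
finger_gap: 0.0006
grip_force: 0.0
```

```bash
cat >> h.py <<'E'
def wings(cam):
    p=arm.read_camera(cam);W=cloud(p)
    yaw=np.radians(-16.3);c=np.array([.5568,-.0795]);R=np.array([[np.cos(yaw),np.sin(yaw)],[-np.sin(yaw),np.cos(yaw)]])
    q=(W[...,:2]-c)@R.T
    for n,x,y in[('f',-.062,.035),('f',-.062,0),('f',-.062,-.035),('b',.062,0),('b',.062,.035),('b',.062,-.035),('l',0,.08),('l',.025,.08),('r',0,-.08),('r',-.025,-.08),('c',0,0)]:
        m=(np.abs(q-[x,y])<.008).all(-1)&(W[...,2]<.08)&(W[...,2]>.04);print(cam,n,x,y,np.percentile(W[m,2],[20,50,80]).round(4) if m.any() else None)
    return p
E
python3 - <<'E'
from h import *
p=wings('top');wings('scene')
cv2.imwrite('pics/t2.png',cv2.resize(cv2.cvtColor(p['pixels'][130:250,240:400],cv2.COLOR_RGB2BGR),(800,600)))
E
```

```text
top f -0.062 0.035 [0.0629 0.0661 0.0679]
top f -0.062 0 None
top f -0.062 -0.035 None
top b 0.062 0 [0.0641 0.0657 0.0672]
top b 0.062 0.035 [0.0643 0.0664 0.0677]
top b 0.062 -0.035 [0.0653 0.0667 0.068 ]
top l 0 0.08 [0.0641 0.0667 0.069 ]
top l 0.025 0.08 [0.0648 0.0666 0.0681]
top r 0 -0.08 None
top r -0.025 -0.08 None
top c 0 0 None
scene f -0.062 0.035 [0.0477 0.0645 0.0671]
scene f -0.062 0 [0.0468 0.0646 0.0679]
scene f -0.062 -0.035 [0.0483 0.065  0.0676]
scene b 0.062 0 [0.0662 0.0673 0.0683]
scene b 0.062 0.035 [0.0662 0.067  0.0686]
scene b 0.062 -0.035 [0.0659 0.0671 0.068 ]
scene l 0 0.08 [0.0626 0.0663 0.0681]
scene l 0.025 0.08 [0.0624 0.0661 0.0679]
scene r 0 -0.08 [0.0655 0.0666 0.0684]
scene r -0.025 -0.08 [0.0657 0.0669 0.068 ]
scene c 0 0 [0.0585 0.06   0.061 ]
```

View pics/t2.png

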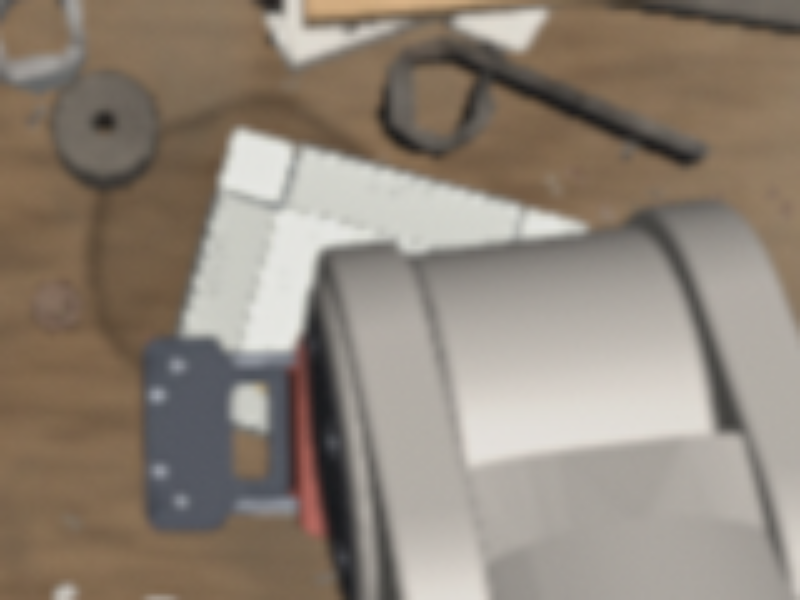

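Front wing is still up at about 66 mm, and no force was felt. I'll go down again to the same depth, then look from the side.

Call:
{"name": "arm_command", "arguments": {"increments": [0, 0, 40, 0, 0, 0, 0, 0, 75, 0, 0, 0, 0, 0, 88, 0, 0, 0, 0, 0, 90, 0, 0, 0, 0, 0, 91, 0, 0, 0, 0, 0, 91, 0, 0, 0]}}

```text
clock: 4.75
tcp_pos: [0.4982, -0.0608, 0.0783]
orientation: [1.0, -0.0, 0.0, -0.0]
contact_force: [-1.0, 0.2, -0.1]
finger_gap: 0.0006
grip_force: 0.0
```

```bash
python3 - <<'E'
from h import *
p=wings('scene');print(arm.sense()['tcp_pos'],arm.sense()['contact_force'])
cv2.imwrite('pics/s3.png',cv2.resize(cv2.cvtColor(p['pixels'][90:240,210:410],cv2.COLOR_RGB2BGR),(800,600)))
E
```

```text
scene f -0.062 0.035 [0.0457 0.0648 0.0667]
scene f -0.062 0 [0.0466 0.0654 0.0679]
scene f -0.062 -0.035 [0.0485 0.0646 0.0673]
scene b 0.062 0 [0.0692 0.0692 0.0692]
scene b 0.062 0.035 None
scene b 0.062 -0.035 None
scene l 0 0.08 [0.0626 0.0669 0.0683]
scene l 0.025 0.08 [0.0628 0.0661 0.0678]
scene r 0 -0.08 [0.066  0.0672 0.0682]
scene r -0.025 -0.08 [0.0654 0.0672 0.0683]
scene c 0 0 [0.0589 0.06   0.061 ]
[ 0.49872941 -0.06090197  0.07883303] [ 0.75406941 -0.59221337  1.71075531]
```

View pics/s3.png

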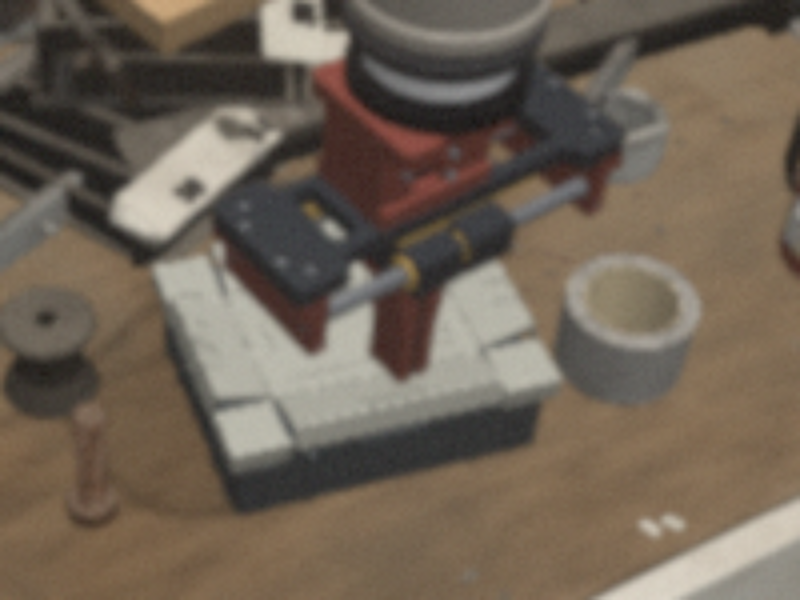

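Side view: the fingertip is at crop (405,370) and looks above or inboard of the front wing. I'll measure it with depth.

```bash
python3 - <<'E'
from h import *
p=arm.read_camera('scene');W=cloud(p)
P=p['camera_from_world'];K=p['K']
for t in [(.498,-.061,.062),(.498,-.061,.067),(.488,-.061,.062)]:
    c=P@np.r_[t,1];print(t,K[0,0]*c[0]/-c[2]+K[0,2],-K[1,1]*c[1]/-c[2]*1+K[1,2])
for v in range(164,190,2):
    print(v,[tuple((W[v,u]*1000).astype(int)) for u in(306,310,314)])
E
```

```text
(0.498, -0.061, 0.062) 307.7251129106743 190.47774523683924
(0.498, -0.061, 0.067) 307.9550501536535 188.77136072325538
(0.488, -0.061, 0.062) 310.9346083902287 193.71855279286177
164 [(np.int64(497), np.int64(-47), np.int64(142)), (np.int64(487), np.int64(-47), np.int64(151)), (np.int64(488), np.int64(-58), np.int64(144))]
166 [(np.int64(498), np.int64(-49), np.int64(136)), (np.int64(486), np.int64(-47), np.int64(146)), (np.int64(486), np.int64(-57), np.int64(141))]
168 [(np.int64(497), np.int64(-48), np.int64(131)), (np.int64(487), np.int64(-48), np.int64(140)), (np.int64(487), np.int64(-58), np.int64(135))]
170 [(np.int64(499), np.int64(-51), np.int64(123)), (np.int64(488), np.int64(-50), np.int64(134)), (np.int64(488), np.int64(-60), np.int64(128))]
172 [(np.int64(497), np.int64(-50), np.int64(120)), (np.int64(487), np.int64(-50), np.int64(128)), (np.int64(488), np.int64(-61), np.int64(122))]
174 [(np.int64(499), np.int64(-52), np.int64(111)), (np.int64(487), np.int64(-51), np.int64(123)), (np.int64(488), np.int64(-62), np.int64(115))]
176 [(np.int64(499), np.int64(-52), np.int64
[... 265 characters left out ...]
6), np.int64(-51), np.int64(99)), (np.int64(487), np.int64(-52), np.int64(107)), (np.int64(487), np.int64(-62), np.int64(100))]
182 [(np.int64(517), np.int64(-72), np.int64(61)), (np.int64(487), np.int64(-53), np.int64(100)), (np.int64(486), np.int64(-63), np.int64(95))]
184 [(np.int64(512), np.int64(-67), np.int64(63)), (np.int64(486), np.int64(-53), np.int64(95)), (np.int64(503), np.int64(-80), np.int64(64))]
186 [(np.int64(508), np.int64(-64), np.int64(63)), (np.int64(502), np.int64(-69), np.int64(65)), (np.int64(496), np.int64(-75), np.int64(67))]
188 [(np.int64(501), np.int64(-59), np.int64(66)), (np.int64(496), np.int64(-65), np.int64(67)), (np.int64(492), np.int64(-71), np.int64(67))]
```

```bash
python3 - <<'E'
from h import *
p=arm.read_camera('scene');W=cloud(p)
m=W[...,2]>.075
roi=np.zeros_like(m);roi[130:200,255:375]=1
m&=roi&(W[...,0]<.56)
for u in range(266,374,6):
    v=np.where(m[:,u])[0]
    if len(v): print(u,v.max(),(W[v.max()-1,u]*1000).astype(int),(W[v.max()-3,u]*1000).astype(int))
s=arm.sense();print(s['tcp_pos'],s['finger_gap'],s['joint_positions'])
q=arm.read_camera('wrist');save(q,'w.png');print(q['hand_eye'].round(3),np.median(q['z_map'][180:200,246:266]))
E
```

```text
266 156 [528  18 175] [526  20 182]
272 162 [508  20 179] [509  19 182]
278 168 [491  20 178] [491  20 183]
284 175 [474  19 176] [475  19 179]
290 176 [465  14 178] [465  15 184]
296 197 [498 -32  63] [498 -32  69]
302 177 [510 -52  97] [509 -52 103]
308 183 [490 -51  98] [491 -51 103]
314 182 [488 -65  95] [486 -61 104]
320 164 [487 -71 140] [486 -70 147]
326 157 [467 -63 178] [467 -62 184]
332 154 [464 -73 182] [464 -72 188]
338 148 [464 -85 190] [464 -84 196]
344 143 [ 469 -103  189] [ 472 -106  189]
350 140 [ 470 -119  187] [ 473 -121  189]
356 142 [ 468 -133  177] [ 470 -134  180]
362 185 [ 476 -193   19] [ 478 -194   24]
[ 0.49897469 -0.06098141  0.07923103] 0.00030970186840735504 [ 0.25997337  0.3897326  -0.3167067   2.06048503  0.18194016  0.71503453
 -1.74324947]
[[ 0.     0.956  0.294  0.082]
 [ 1.    -0.001  0.001 -0.   ]
 [ 0.001  0.294 -0.956 -0.176]
 [ 0.     0.     0.     1.   ]] 0.20322645
```

View pics/w.png

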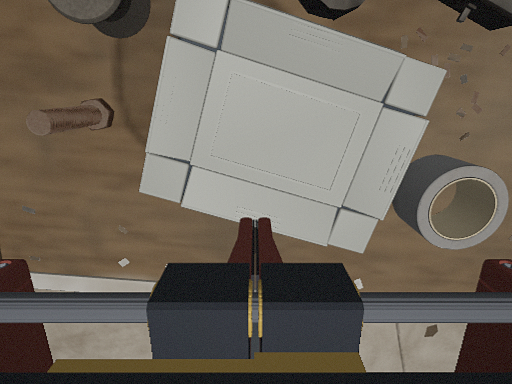

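```bash
python3 - <<'E'
from h import *
q=arm.read_camera('wrist');K=q['K'];z=q['z_map'].astype(float)
for v,u in[(215,256),(222,248),(226,244),(222,263),(240,246),(280,200),(150,285),(210,256),(200,220)]:
    d=z[v,u];c=np.array([(u-K[0,2])/K[0,0]*d,-(v-K[1,2])/K[1,1]*d,-d,1]);print(v,u,round(d,3),((q['hand_eye']@c)[:3]*1000).round(1))
E
```

```text
215 256 0.205 [ 1.6  0.7 13.6]
222 248 0.167 [ 12.4  -4.  -22.3]
226 244 0.164 [ 11.7  -6.2 -26.1]
222 263 0.169 [ 11.6   4.7 -20.4]
240 246 0.147 [ 12.2  -4.5 -43.8]
280 200 0.079 [  33.9  -15.  -108.1]
150 285 0.197 [46.8 20.4 20. ]
210 256 0.203 [ 5.6  0.7 13.2]
200 220 0.2 [ 13.4 -24.1  12.2]
```

Both cameras agree that the fingertips sit about 16 mm behind the reported TCP, not 17 mm ahead. So I'll use tip z = TCP z + 0.016, and feel for contact.

Call:
{"name": "arm_command", "arguments": {"increments": [-1, 1, 14, 0, 0, 0, -1, 1, 20, 0, 0, 0, -1, 1, 22, 0, 0, 0, -1, 1, 24, 0, 0, 0, -1, 1, 25, 0, 0, 0, -1, 1, 26, 0, 0, 0, -1, 1, 27, 0, 0, 0, -1, 1, 28, 0, 0, 0, -1, 1, 28, 0, 0, 0]}}

```text
clock: 5.75
tcp_pos: [0.4974, -0.0619, 0.0503]
orientation: [1.0, -0.0, 0.0, -0.0]
contact_force: [-0.2, 0.4, 0.2]
finger_gap: 0.0002
grip_force: 0.0
```

Call:
{"name": "arm_command", "arguments": {"increments": [0, 0, 1, 0, 0, 0, 0, 0, 2, 0, 0, 0, 0, 0, 3, 0, 0, 0, 0, 0, 3, 0, 0, 0]}}

```text
clock: 6.08
tcp_pos: [0.497, -0.062, 0.0469]
orientation: [1.0, -0.0, -0.0, -0.0]
contact_force: [0.5, -0.7, -0.3]
finger_gap: 0.0007
grip_force: 0.0
```

```bash
python3 - <<'E'
from h import *
p=wings('scene');W=cloud(p);s=arm.sense();print(s['tcp_pos'],s['contact_force'])
for u in(306,308,310,312,314):
    print(u,[tuple((W[v,u]*1000).astype(int).tolist()) for v in range(184,200,2)])
E
```

```text
scene f -0.062 0.035 [0.0514 0.059  0.0606]
scene f -0.062 0 [0.0464 0.0511 0.0589]
scene f -0.062 -0.035 [0.0517 0.0589 0.0602]
scene b 0.062 0 [0.0677 0.0691 0.0698]
scene b 0.062 0.035 [0.0681 0.0697 0.07  ]
scene b 0.062 -0.035 None
scene l 0 0.08 [0.0628 0.0665 0.0684]
scene l 0.025 0.08 [0.0613 0.0662 0.0679]
scene r 0 -0.08 None
scene r -0.025 -0.08 [0.0654 0.0667 0.0684]
scene c 0 0 [0.0598 0.0605 0.061 ]
[ 0.49697667 -0.06194077  0.04702231] [0.19076315 0.81655127 0.33780435]
306 [(495, -51, 88), (496, -53, 81), (496, -54, 74), (494, -52, 72), (493, -52, 67), (494, -54, 58), (492, -53, 55), (491, -53, 50)]
308 [(490, -52, 92), (490, -52, 87), (490, -53, 80), (488, -52, 77), (489, -53, 70), (486, -52, 67), (492, -58, 53), (490, -57, 49)]
310 [(485, -52, 97), (485, -53, 91), (486, -54, 84), (485, -55, 78), (484, -54, 74), (485, -55, 67), (485, -56, 60), (489, -61, 47)]
312 [(484, -56, 95), (486, -59, 87), (484, -58, 82), (485, -59, 76), (487, -63, 65), (487, -63, 59), (489, -66, 49), (490, -68, 42)]
314 [(487, -64, 88), (486, -64, 83), (484, -63, 79), (486, -66, 70), (485, -65, 66), (487, -69, 55), (486, -68, 51), (489, -72, 40)]
```

Front wing has snapped shut (about 59 mm, zero force). Next is the left wing.

Call:
{"name": "arm_command", "arguments": {"increments": [0, 0, -35, 0, 0, 0, 0, 0, -45, 0, 0, 0, 30, -21, -45, 0, 0, 0, 60, -42, -45, 0, 0, 0, 80, -57, -45, 0, 0, 0, 80, -57, -40, 0, 0, 0, 80, -57, -15, 0, 0, 0, 80, -57, -9, 0, 0, 0, 80, -57, -7, 0, 0, 0, 80, -57, -6, 0, 0, 0, 80, -57, -5, 0, 0, 0, 80, -57, -4, 0, 0, 0, 80, -57, -3, 0, 0, 0, 80, -57, -2, 0, 0, 0, 80, -57, -1, 0, 0, 0, 80, -57, 0, 0, 0, 0, 80, -57, 0, 0, 0, 0]}}

```text
clock: 7.55
tcp_pos: [0.5767, -0.0056, 0.0469]
orientation: [1.0, -0.0, -0.0, 0.0]
contact_force: [-0.3, 0.2, 0.2]
finger_gap: 0.0004
grip_force: 0.0
```

```bash
python3 - <<'E'
from h import *
p=wings('scene')
E
```

```text
scene f -0.062 0.035 [0.0518 0.0592 0.0605]
scene f -0.062 0 [0.0512 0.0589 0.061 ]
scene f -0.062 -0.035 [0.0541 0.0594 0.061 ]
scene b 0.062 0 [0.0655 0.067  0.0687]
scene b 0.062 0.035 None
scene b 0.062 -0.035 [0.0661 0.0669 0.0682]
scene l 0 0.08 [0.0573 0.0667 0.076 ]
scene l 0.025 0.08 [0.0526 0.0574 0.0612]
scene r 0 -0.08 [0.0653 0.0674 0.0687]
scene r -0.025 -0.08 [0.0656 0.0667 0.0681]
scene c 0 0 [0.0586 0.06   0.0612]
```

Call:
{"name": "arm_command", "arguments": {"increments": [0, 0, -35, 0, 0, 0, 0, 0, -45, 0, 0, 0, -10, 35, -45, 0, 0, 0, -20, 70, -45, 0, 0, 0, -30, 105, -45, 0, 0, 0, -40, 140, -45, 0, 0, 0, -43, 150, -45, 0, 0, 0, -43, 150, -40, 0, 0, 0, -43, 150, -15, 0, 0, 0, -43, 150, -9, 0, 0, 0, -43, 150, -7, 0, 0, 0, -43, 150, -6, 0, 0, 0, -43, 150, -5, 0, 0, 0, -43, 150, -4, 0, 0, 0, -43, 150, -3, 0, 0, 0, -43, 150, -2, 0, 0, 0, -43, 150, -1, 0, 0, 0, -43, 150, 0, 0, 0, 0, -43, 150, 0, 0, 0, 0]}}

```text
clock: 9.18
tcp_pos: [0.5341, -0.1545, 0.0469]
orientation: [1.0, 0.0, -0.0, -0.0]
contact_force: [-1.3, -0.6, -0.2]
finger_gap: 0.0006
grip_force: 0.0
```

```bash
python3 - <<'E'
from h import *
p=wings('scene')
cv2.imwrite('pics/s6.png',cv2.resize(cv2.cvtColor(p['pixels'][60:240,190:430],cv2.COLOR_RGB2BGR),(800,600)))
E
```

```text
scene f -0.062 0.035 [0.0534 0.0591 0.0603]
scene f -0.062 0 [0.0513 0.0595 0.061 ]
scene f -0.062 -0.035 [0.0529 0.0592 0.0609]
scene b 0.062 0 [0.0655 0.0672 0.0681]
scene b 0.062 0.035 [0.0658 0.0673 0.0679]
scene b 0.062 -0.035 [0.0648 0.0666 0.0676]
scene l 0 0.08 [0.0575 0.0601 0.0613]
scene l 0.025 0.08 [0.0577 0.0595 0.0608]
scene r 0 -0.08 [0.061  0.0642 0.0673]
scene r -0.025 -0.08 [0.0591 0.0601 0.0608]
scene c 0 0 [0.0586 0.0601 0.0606]
```

View pics/s6.png

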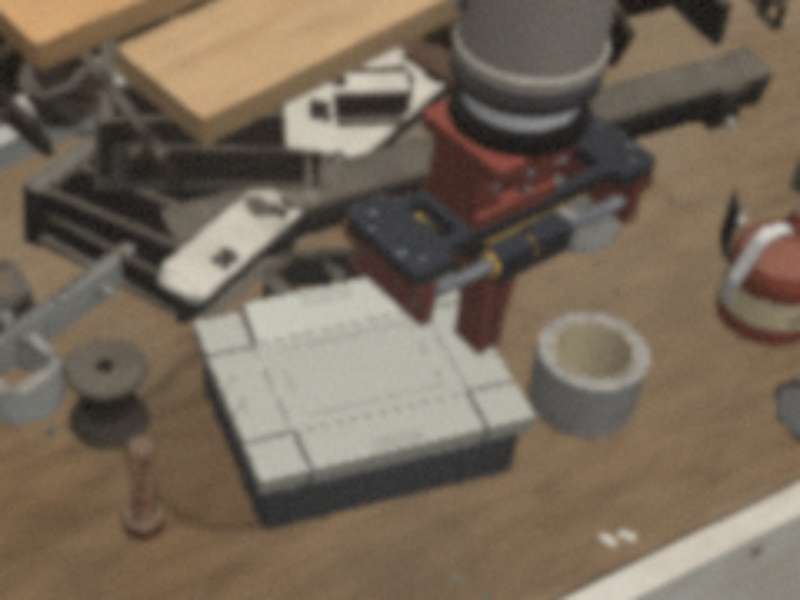

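Front, left and right wings are shut, and the roller (105,370), bolt (140,490) and tape (590,370) are still standing. For the back wing I'll lean the gripper 10° towards the robot to clear the plank edge at x≈0.665.

Call:
{"name": "arm_command", "arguments": {"increments": [0, 0, -35, 0, 0, 0, 0, 0, -50, 0, 0, 0, 0, -20, -50, 0, 0.06, 0, 10, -40, -50, 0, 0.12, 0, 30, -59, -50, 0, 0.175, 0, 60, -59, -50, 0, 0.175, 0, 83, -59, -50, 0, 0.175, 0, 83, -59, -45, 0, 0.175, 0, 83, -59, -20, 0, 0.175, 0, 83, -59, -10, 0, 0.175, 0, 83, -59, -8, 0, 0.175, 0, 83, -59, -6, 0, 0.175, 0, 83, -59, -5, 0, 0.175, 0, 83, -59, -4, 0, 0.175, 0, 83, -59, -3, 0, 0.175, 0, 83, -59, -2, 0, 0.175, 0, 83, -59, -1, 0, 0.175, 0, 83, -59, 0, 0, 0.175, 0, 83, -59, 0, 0, 0.175, 0]}}

```text
clock: 10.82
tcp_pos: [0.6172, -0.0961, 0.0482]
orientation: [0.996, -0.0, 0.088, 0.0]
contact_force: [-4.4, 0.3, 11.5]
finger_gap: 0.0004
grip_force: 5.6
```

```bash
python3 - <<'E'
from h import *
p=wings('scene')
E
```

```text
scene f -0.062 0.035 [0.0519 0.0589 0.0602]
scene f -0.062 0 [0.0508 0.0591 0.0607]
scene f -0.062 -0.035 [0.0529 0.0596 0.0603]
scene b 0.062 0 [0.0633 0.069  0.0747]
scene b 0.062 0.035 [0.0586 0.0598 0.0609]
scene b 0.062 -0.035 [0.059  0.0601 0.0608]
scene l 0 0.08 [0.058  0.0596 0.0606]
scene l 0.025 0.08 [0.0582 0.0591 0.0605]
scene r 0 -0.08 [0.0595 0.0605 0.061 ]
scene r -0.025 -0.08 [0.0589 0.0597 0.0609]
scene c 0 0 [0.0592 0.0598 0.0608]
```

Call:
{"name": "arm_command", "arguments": {"increments": [1, 0, -5, 0, 0, 0, 5, 0, -30, 0, 0, 0, 11, 0, -60, 0, 0, 0, 16, 0, -89, 0, 0, 0, -20, 0, -96, 0, 0, 0, -60, 0, -103, 0, 0, 0, -100, 0, -110, 0, 0, 0, -100, 0, -140, 0, 0, 0, -100, 0, -150, 0, 0, 0, -100, 0, -150, 0, 0, 0]}}

```text
clock: 11.7
tcp_pos: [0.4941, -0.0964, 0.1803]
orientation: [0.996, -0.0, 0.09, 0.001]
contact_force: [0.6, 1.2, 1.5]
finger_gap: 0.0008
grip_force: 0.0
```

```bash
python3 - <<'E'
from h import *
p=wings('scene')
for n in ['lid_centre','roller_mid','bolt_mid','tape_mid']:print(n,[np.round(d['point'],4) for d in arm.place_of(p,n)[:1]])
print(arm.sense()['contact_force'])
cv2.imwrite('pics/s9.png',cv2.resize(cv2.cvtColor(p['pixels'][60:240,190:430],cv2.COLOR_RGB2BGR),(800,600)))
E
```

```text
scene f -0.062 0.035 [0.0529 0.0589 0.0601]
scene f -0.062 0 [0.0518 0.0594 0.061 ]
scene f -0.062 -0.035 [0.0527 0.0594 0.0604]
scene b 0.062 0 [0.0588 0.0597 0.0612]
scene b 0.062 0.035 [0.0591 0.0603 0.0613]
scene b 0.062 -0.035 [0.059  0.06   0.0612]
scene l 0 0.08 [0.0572 0.0595 0.0607]
scene l 0.025 0.08 [0.058  0.0593 0.06  ]
scene r 0 -0.08 [0.059  0.0601 0.0617]
scene r -0.025 -0.08 [0.0588 0.0598 0.0613]
scene c 0 0 [0.0593 0.06   0.061 ]
lid_centre [array([ 0.5582, -0.0796,  0.0598])]
roller_mid [array([0.6479, 0.045 , 0.0227])]
bolt_mid [array([0.5681, 0.0717, 0.0367])]
tape_mid [array([ 0.4994, -0.22  ,  0.0228])]
[-0.07993625  0.12886381 -0.72290849]
```

View pics/s9.png

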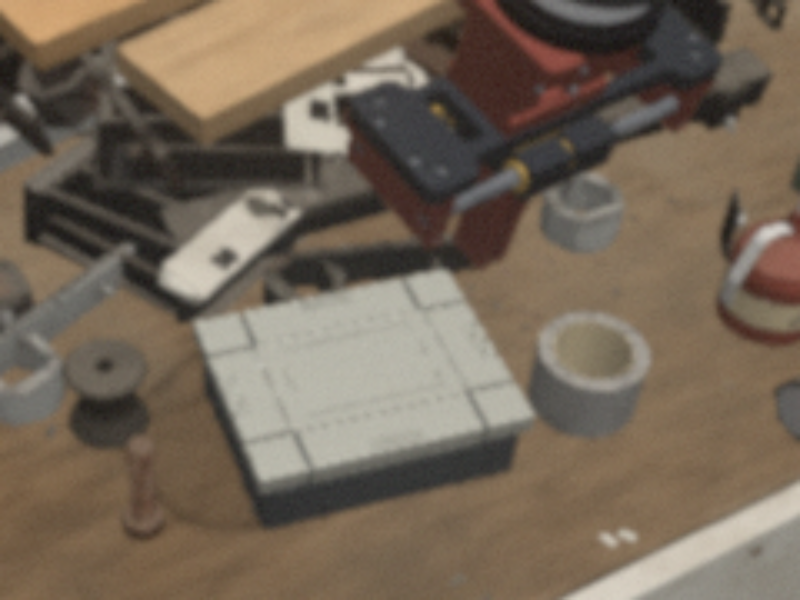

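The picture shows all four wings flush (59–60 mm). The box at (365,390), roller, bolt and tape have not moved, and the gripper is clear.

```bash
python3 -c "
from bench import arm
print(arm.finish_job())"
```

```text
the job is handed in; nothing more can be done
None
```

All four clip wings are snapped shut and flush with the lid, the box and the roller, bolt and tape roll are where they were, and the job was handed in at about 12 s.

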